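# Shut the hinged checking fixture and hold it with the pilot punch

## Robot

A 6-joint arm with a two-finger parallel gripper is mounted at the origin on the work surface. World frame = base frame: x ahead of the robot, y to its left, z up, the work surface at z = 0. Lengths are in mm, angles in degrees, forces in N, time in s.
With the tool pointing down it reaches from about 300 to 850 mm from the base axis. Payload 4.2 kg.
Tool frame: the origin (TCP) lies on the front face of the gripper's body, between the roots of the fingers; the fingertips stand 78 mm ahead of it and the grasp point (between the pads) lies 60 mm ahead of it; x points along the fingers, y is the direction in which the jaws open and shut, and the axes are right-handed (so a half turn about x gives the same grasp; the last joint's range is limited). The gripper opens to 91 mm and grips with 3 to 60 N. Pads are 32 mm wide; open, the fingers measure 118 mm over their backs; the gripper's body (76 mm by 178 mm) begins 60 mm behind the grasp point.
Start: joints at [-77.922, 18.312, 89.639, -0, 72.044, -1.146], TCP at [131.535, -559.762, 292.276] pointing down, gripper open.
Joint ranges: [-177.97, 177.97], [-48.28, 115.42], [12.27, 149.76], [-77.06, 257.06], [2.81, 150.46], [-146.56, 146.56]. Speed limits (degrees/s): [147.25, 147.25, 180, 180, 180, 180].

## Interface

Orientations are given as [roll, pitch, yaw] about the fixed x, y, z axes, in that order (R = Rz(yaw) Ry(pitch) Rx(roll)).
In Python, from workcell import status, viewer, env gives the robot as it stands. The module is installed in compiled form; this text tells all that it offers.
- The arm moves only by the tool move_arm, never from a script. Its argument "moves" is a list of rows, each a list of 3 entries, a list of its own where there are three numbers: the shift along the tool's x, y, z in cm, then the turn about the tool's x in rad, then the gripper's target within -1 to 1 (fully open at 1, half-way at 0, shut at -1). A call has 1 to 20 rows; each row is the pose to reach, as a shift and turn from the pose commanded when the call began, along the tool's axes at that moment; what a row does not reach only later rows make up. A row lasts 1/8 s, in which the tool goes at most 62.5 mm and 10.7 degrees, less where a joint would pass 70% of its speed; a pose out of reach is approached as far as the arm can. A call with a gripper value outside its range is refused whole. The fingers move at their own pace and stop on an object; "force" is the grip in N (left out, the last holds). Time passes only in rows, so rows that repeat a pose let the fingers close. It gives the time, the measured TCP pose, the force and the opening at its end, in the units of the state.
- status.state(): the state, without advancing time (a new reading comes with each control period).
- viewer.grab_frame(name): name is "side" or "top"; returns the picture (384x512x3 uint8, red, green, blue); there is no depth.
- viewer.get_calibration(name): a dict with "camera_matrix" (3x3 intrinsics, pixels), "eye" and "rotation" of the camera in the world. Camera axes: x right, y down, z forward; pixel columns grow to the right and rows downward; lengths in mm; the calibration is good to about 2 mm. A picture is of the moment at which its call begins. get_calibration takes no time and is no camera call.
- env.job_done(): hands the job in, once; it reports no verdict.
The state is a dict: "time_s": time; "qpos": joint angles; "qvel": joint speeds; "effort": joint torques, N m; "ee_pos": TCP position; "ee_rot": TCP orientation; "force": force on the tool from outside, world axes, zero at the start; "torque": the same for the moment, N m; "gripper_width": finger opening in mm.
Only numpy, scipy, OpenCV 4.12 (cv2) and the standard library are available. Lean on these libraries where they do the work, as an engineer would, in place of code of your own. Each camera call takes 0.05 s, during which the arm holds its last target.

## Task

Check the die insert in the hinged fixture: lower the open leaf by its ball knob onto its spring plunger without letting it slam, then take the polished steel pilot punch from the wooden holder and push it down through the bush in the leaf, the insert and the base, until its collar sits on the leaf and the leaf is pressed fully shut. The spring lifts the leaf again as soon as you ease off, so finish still bearing down on the punch with the leaf held shut; do not let go. Leave the other two punches, the step block and the bore gauge where they are.

Things in the scene. Friction and masses are not known exactly. Their poses are not given: they have to be found in the camera images.
- fixture: Hinged checking fixture, fixed: dark steel base 150 (x) x 100 (y) x 22 mm on 10 mm feet (base top 32 mm above the granite) with a bright die insert (52 x 52 mm, top at 51 mm) and two hinge lugs. Origin: centre of the underside, on the granite; its x axis points from the knob end to the hinge, z up. The hinge axis runs along its y at x = +60 mm, z = 59 mm.
- leaf (a joint): Angle of the leaf, rad: 0 = pressed fully shut, level; 1.57 = upright; 1.95 = stop; grows as it opens. A stiff hinge (0.12 N m) holds it when open past upright; let go of below about 1.1, it falls. Lowered and left alone it rests on its sprung plunger at about 0.05 (free end 6 mm up); pressing it from there fully shut takes about 11 N down at the bush; it springs back when released.
- leaf_hinge (a point): Middle of the hinge axis, 59 mm above the granite; knob and bush swing about it in the fixture's x-z plane. The leaf is an aluminium plate 14 mm thick, 68 mm wide, reaching 130 mm from this axis, 0.36 kg with its knob.
- leaf_knob (a point): Centre of the red ball knob, 28 mm in diameter, at the free end of the leaf, 168 mm from the hinge axis in the leaf's mid-plane, on a stem 10 mm thick and 24 mm long. With the leaf shut it is 59 mm above the granite, 33 mm outside the base. Pinched on its two sides along the fixture's y, it turns between the fingers as the leaf swings.
- leaf_bush (a point): Centre of the mouth of the dark ring bush in the leaf, level with the leaf's upper face, 75 mm from the hinge axis (fixture x = -15 mm); through hole 14.5 mm in diameter, 14 mm deep. When shut it is 66 mm above the granite; z axis points out of the leaf's upper face.
- base_bore (a point): Centre of the mouth of the hole in the base, at the base's upper face, 32 mm above the granite, straight below the bush when shut; 14.5 mm in diameter and through the 22 mm base. The insert's hole above it is 17 mm wide, from 32 to 51 mm above the granite.
- holder: Hardwood punch holder, fixed: 70 (x) x 176 (y) x 66 mm tall, with three upright 14.5 mm through holes in a row along its y at -58, 0 and +58 mm; a punch stands in each, its collar on the wood. Origin: centre of the underside.
- punch_centre (a point): Polished (bright chrome) steel pilot punch, upright in one of the holder's holes, 96 mm long, about 0.125 kg: shank 12 mm in diameter, 60 mm from tip to collar, its last 12 mm tapering to 4 mm at the tip; collar 26 mm in diameter, 6 mm thick; round grip 16 mm in diameter, 30 mm long on top. Point on its axis half-way up, 12 mm below the collar's underside; z axis towards the grip.
- punch_seat (a point): On the pilot punch's axis at the underside of the collar, the face that sits on the leaf; the grip runs from 6 to 36 mm above this point.
- punch_tip (a point): Tip of the pilot punch's nose, 60 mm below the underside of the collar.
- black_punch_centre (a point): A flat-ended punch of the same size, black all over, in another hole of the holder; to be left there. Point half-way up, 12 mm below its collar.
- gold_punch_centre (a point): A flat-ended punch of the same size, gold coated all over, in another hole of the holder; to be left there. Point half-way up, 12 mm below its collar.
- step_block: Loose hardened steel step block, 75 (x) x 30 (y) mm, steps 15, 30 and 45 mm high; a bystander. Origin: centre of the underside.
- bore_gauge: Loose dial bore gauge lying along its own y: brass-cased dial 58 mm wide, black grip and chrome stem, about 295 mm long, 23 mm high; a bystander. Origin: on the granite near its middle.
Things that resemble listed ones, but are neither listed nor needed, are in the scene too. What is meant by the part that bears punch_centre is not blue or turquoise, and is the larger of those in its own colour.

How it is judged:
By the outcome, as a careful person would: the job done as asked, in the order asked, and still so for the second after the job is handed in, while the arm keeps its last pose, push and grip.
It also fails if it takes over 61 s, if anything falls off the work surface, if the arm or the gripper's body presses on something with over 40 N, if the wrist force passes 120 N, or if a joint passes its speed limit or range.

## Working session

There is one attempt and no reset: what is moved stays moved. The work goes in short steps, Python scripts to look and compute and a tool call to move; the robot and the scene stay as the last step left them, time stands still between calls to the robot, and variables do not carry over. Pictures are saved under pics/ and viewed, and the job is handed in when it is done.

Besides the shell and the picture viewer there is one more tool, called as a command line: name --argument value ..., lists and objects as JSON in quotes. move_arm: Moves the arm, as the interface text tells. Its arguments: {"type":"object","properties":{"moves":{"type":"array","items":{"type":"array"}},"force":{"type":"number"}},"required":["moves"]}

```bash
mkdir -p pics; python3 - <<'E'
from workcell import status, viewer, env
import cv2
print(status.state())
for n in("side","top"):
    c=viewer.get_calibration(n);print(n,c)
    im=viewer.grab_frame(n);cv2.imwrite(f"pics/{n}0.png",im[:,:,::-1])
E
```

```text
{'time_s': 0.0, 'qpos': array([-7.79217372e+01,  1.83521485e+01,  8.97082802e+01,  4.57853944e-04,
        7.20430706e+01, -1.14653778e+00]), 'qvel': array([ 0.07665944,  0.03955117,  0.04662053, -0.06981908, -0.03773097,
       -0.03225077]), 'effort': array([-1.81788964e-03, -4.12465203e+01, -2.31972206e+01,  7.27649918e-02,
        4.56630508e-02, -1.36237604e-04]), 'ee_pos': array([ 131.46197708, -559.38425085,  291.4023693 ]), 'ee_rot': array([-91.38751012,  89.89649981, 101.83714887]), 'force': array([-0.17682932,  0.48228703, -0.00626153]), 'torque': array([-0.01696951,  0.00733669,  0.05698203]), 'gripper_width': 91.29049703884137}
side {'camera_matrix': array([[453.15762877,   0.        , 252.28159465],
       [  0.        , 453.15762877, 196.98473397],
       [  0.        ,   0.        ,   1.        ]]), 'eye': array([400.77480107, 586.53070874, 609.32584846]), 'rotation': array([-130.24436344,    1.29661543, -163.73158348])}
top {'camera_matrix': array([[487.49148685,   0.        , 258.51872564],
       [  0.        , 487.49148685, 189.62001629],
       [  0.        ,   0.        ,   1.        ]]), 'eye': array([ 410.10762618,   18.88580948, 1149.39778504]), 'rotation': array([-169.64740905,   -0.37842603,  -91.08462715])}
```

View pics/side0.png

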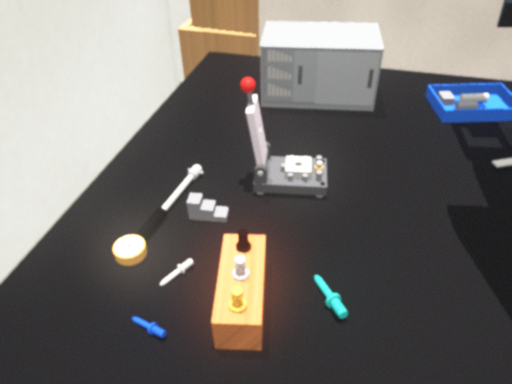

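View pics/top0.png

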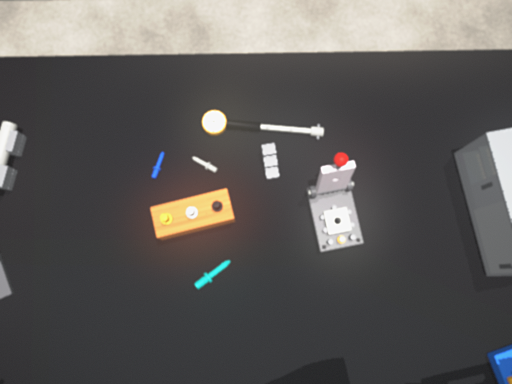

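Chrome candidates for the pilot punch are the one standing in the middle hole of the holder (side 240,267; top 191,212) and a smaller one lying on the granite (side 177,271; top 204,164). The upright one fits because it is larger and in the holder. I'll enlarge both to confirm.

```bash
cat > h.py <<'E'
import numpy as np, cv2
from scipy.spatial.transform import Rotation as Ro
from scipy.optimize import least_squares
from workcell import status, viewer, env
C={n:viewer.get_calibration(n) for n in("side","top")}
def Rm(n): return Ro.from_euler('xyz',C[n]['rotation'],degrees=True).as_matrix()
def proj(n,P):
    P=np.atleast_2d(P); q=(P-C[n]['eye'])@Rm(n); K=C[n]['camera_matrix']
    return np.c_[K[0,0]*q[:,0]/q[:,2]+K[0,2],K[1,1]*q[:,1]/q[:,2]+K[1,2]]
def ray(n,p):
    K=C[n]['camera_matrix']; d=Rm(n)@np.array([(p[0]-K[0,2])/K[0,0],(p[1]-K[1,2])/K[1,1],1]); return C[n]['eye'],d/np.linalg.norm(d)
def tri(ps,pt):
    e1,d1=ray('side',ps);e2,d2=ray('top',pt)
    A=np.c_[d1,-d2]; s=np.linalg.lstsq(A,e2-e1,rcond=None)[0]
    a=e1+s[0]*d1;b=e2+s[1]*d2
    return (a+b)/2,np.linalg.norm(a-b)
def onz(n,p,z):
    e,d=ray(n,p); return e+d*(z-e[2])/d[2]
def crop(n,x0,y0,x1,y1,s,name,im=None):
    if im is None: im=viewer.grab_frame(n)
    c=cv2.resize(np.ascontiguousarray(im[y0:y1,x0:x1,::-1]),None,fx=s,fy=s,interpolation=cv2.INTER_CUBIC)
    for x in range((x0+9)//10*10,x1,10): cv2.line(c,((x-x0)*s,0),((x-x0)*s,6 if x%50 else 14),(0,255,0),1); 
    for y in range((y0+9)//10*10,y1,10): cv2.line(c,(0,(y-y0)*s),(6 if y%50 else 14,(y-y0)*s),(0,255,0),1)
    cv2.imwrite('pics/'+name+'.png',c)
E
python3 - <<'E'
from h import *
s=cv2.imread('pics/side0.png')[:,:,::-1];t=cv2.imread('pics/top0.png')[:,:,::-1]
crop('side',150,220,280,350,6 and 4,'c1',s)
crop('side',230,70,340,205,4,'c2',s)
crop('top',140,140,250,250,5,'c3',t)
crop('top',295,140,375,255,5,'c4',t)
a=[cv2.imread(f'pics/c{i}.png') for i in (1,2,3,4)]
E
```

```text
(no output)
```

View pics/c1.png

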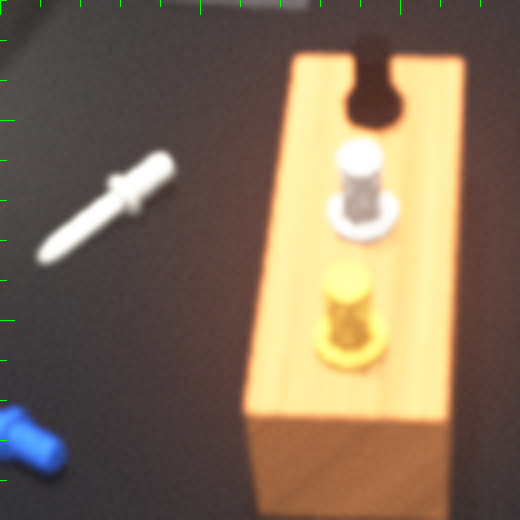

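View pics/c2.png

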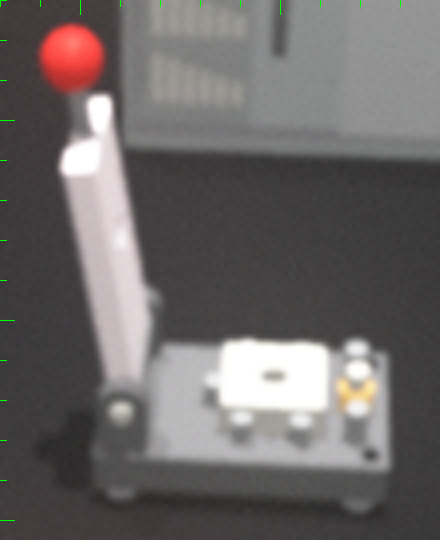

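View pics/c3.png

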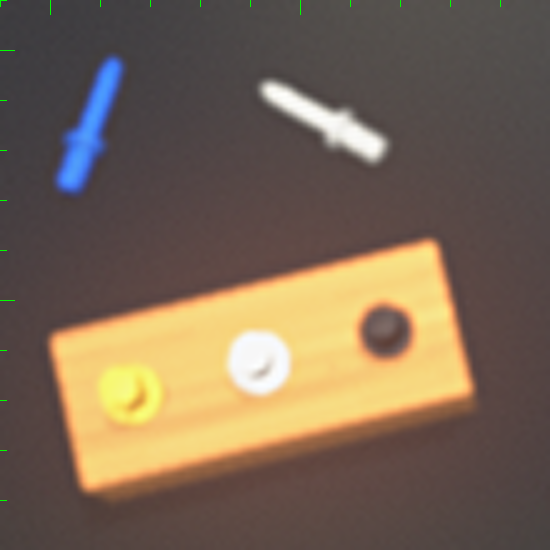

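View pics/c4.png

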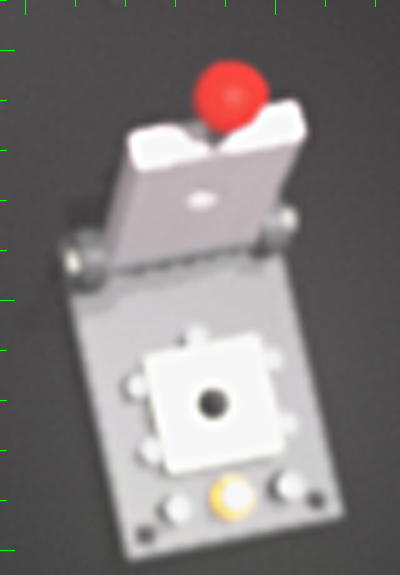

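```bash
python3 - <<'E'
from h import *
np.set_printoptions(precision=1,suppress=True)
T={'knob':((248,84.2),(341.2,159.2)),'hole51':((298.5,164),(337.6,220.6)),'collar72':((240.7,272.2),(191.8,212.4)),'griptop102':((240,259),(192,211)),'gold72':((237.6,303.5),(166,218.4)),'black':((243.6,246),(217.1,206.1)),'bush':((260.4,129.2),(335.3,180)),
'lugL':((260,173),(310,192)),'lying':((177,271),(204,164))}
for k,(a,b) in T.items(): print(k,*tri(a,b))
print('zfix', onz('top',(337.6,220.6),51),onz('side',(298.5,164),51))
print('hold', onz('top',(191.8,212.4),72),onz('side',(240.7,272.2),72))
# base corners at top z=32 in top view
for p in [(320.6,251.6),(363.6,243.4),(309.4,199)]: print(p,onz('top',p,32))
for p in [(310,192),(352.6,184)]: print(p,onz('top',p,59))
for p in [(150,207.6),(226.6,188),(234.6,219),(157,238.4)]: print('h',onz('top',p,66))
E
```

```text
knob [ 634.8 -152.7  227.3] 1.9854804475813201
hole51 [ 535.3 -170.2   50.7] 1.4931201076187075
collar72 [557.5 157.3  72.9] 0.5467623074362902
griptop102 [557.8 153.7  98.8] 1.0834530556878346
gold72 [544.7 214.3  73.3] 1.2926924262200212
black [570.6 101.2  70.4] 1.3408041586774957
bush [ 612.8 -155.5  132. ] 1.897531762641518
lugL [ 601.  -109.    59.5] 0.8488581297173742
lying [681.2 136.3  14.1] 1.2273919793330121
zfix [ 536. -170.   51.] [ 534.5 -169.7   51. ]
hold [557.9 157.5  72. ] [557.5 156.6  72. ]
(320.6, 251.6) [ 468.  -131.1   32. ]
(363.6, 243.4) [ 484.8 -230.3   32. ]
(309.4, 199) [ 589.8 -110.1   32. ]
(310, 192) [ 601.6 -109.    59. ]
(352.6, 184) [ 618.4 -207.    59. ]
h [571.2 251.9  66. ]
h [612.9  80.   66. ]
h [542.1  62.7  66. ]
h [502. 235.  66.]
```

```bash
cat >> h.py <<'E'
np.set_printoptions(precision=3,suppress=True)
def Rt(s=None):
    s=s or status.state(); return Ro.from_euler('xyz',s['ee_rot'],degrees=True).as_matrix()
def show():
    s=status.state(); R=Rt(s); print('t',round(s['time_s'],2),'tcp',s['ee_pos'].round(1),'grasp',(s['ee_pos']+60*R[:,0]).round(1),'jaw yaw',np.degrees(np.arctan2(R[1,1],R[0,1])).round(2),'F',s['force'].round(1),'T',s['torque'].round(2),'w',s['gripper_width'].round(1))
# commanded state: TCP pos, jaw angle a (deg, tool y dir in world); tool x = down; z = x cross y
def axes(a):
    a=np.radians(a); y=np.array([np.cos(a),np.sin(a),0]); x=np.array([0,0,-1.]); return np.c_[x,y,np.cross(x,y)]
def rows(tcp,a,targets):
    "targets: list of (grasp xyz, jaw yaw)"
    R=axes(a)
    for g,b in targets:
        d=R.T@(np.array(g)+[0,0,60]-tcp)/10
        print(d.round(2),'turn',round(-np.radians(b-a),3))
E
python3 - <<'E'
from h import *
print(Rt());show()
a0=np.degrees(np.arctan2(Rt()[1,1],Rt()[0,1]))
print(a0)
c=np.array([131.535,-559.762,292.276])
rows(c,a0,[((450,-350,300),99.7),((634.8,-152.7,300),99.7),((634.8,-152.7,300),-80.3)])
E
```

```text
[[-0.     0.229 -0.973]
 [ 0.002 -0.973 -0.229]
 [-1.    -0.002 -0.   ]]Traceback (most recent call last):
  File "<stdin>", line 2, in <module>
  File "h.py", line 29, in show
    s=status.state(); R=Rt(s); print('t',round(s['time_s'],2),'tcp',s['ee_pos'].round(1),'grasp',(s['ee_pos']+60*R[:,0]).round(1),'jaw yaw',np.degrees(np.arctan2(R[1,1],R[0,1])).round(2),'F',s['force'].round(1),'T',s['torque'].round(2),'w',s['gripper_width'].round(1))
                                                                                                                                                                                                                                                ^^^^^^^^^^^^^^^^^^^^^^^^
AttributeError: 'float' object has no attribute 'round'
```

```bash
sed -i "s/s\['gripper_width'\].round(1)/round(s['gripper_width'],1)/" h.py; python3 - <<'E'
from h import *
show()
a0=np.degrees(np.arctan2(Rt()[1,1],Rt()[0,1]))
c=np.array([131.535,-559.762,292.276])
rows(c,a0,[((634.8,-152.7,290),-80.3)])
E
```

```text
t 0.1 tcp [ 131.5 -559.4  291.5] grasp [ 131.4 -559.3  231.5] jaw yaw -76.78 F [ 0.2  0.7 -0. ] T [-0.02  0.03 -0.03] w 90.9
[ -5.77 -28.12 -58.3 ] turn 0.061
```

move_arm --moves '[[[-5.8,-28.1,-58.3],0.061,1],[[-5.8,-28.1,-58.3],0.061,1],[[-5.8,-28.1,-58.3],0.061,1],[[-5.8,-28.1,-58.3],0.061,1],[[-5.8,-28.1,-58.3],0.061,1],[[-5.8,-28.1,-58.3],0.061,1],[[-5.8,-28.1,-58.3],0.061,1],[[-5.8,-28.1,-58.3],0.061,1],[[-5.8,-28.1,-58.3],0.061,1],[[-5.8,-28.1,-58.3],0.061,1],[[-5.8,-28.1,-58.3],0.061,1],[[-5.8,-28.1,-58.3],0.061,1],[[-5.8,-28.1,-58.3],0.061,1],[[-5.8,-28.1,-58.3],0.061,1]]'

```text
time_s: 1.85
ee_pos: [633.8, -153.8, 350.3]
ee_rot: [16.9, 90.0, -153.5]
force: [0.2, -0.4, -0.5]
gripper_width: 91.3
```

```bash
python3 - <<'E'
from h import *
show()
t=viewer.grab_frame('top');s=viewer.grab_frame('side')
crop('top',260,90,400,230,4,'d1',t);crop('side',180,40,340,200,4,'d2',s)
E
```

```text
t 1.85 tcp [ 633.8 -153.8  350.3] grasp [ 633.8 -153.8  290.3] jaw yaw -80.36 F [ 0.2 -0.4 -0.5] T [0.04 0.02 0.02] w 91.3
```

View pics/d1.png

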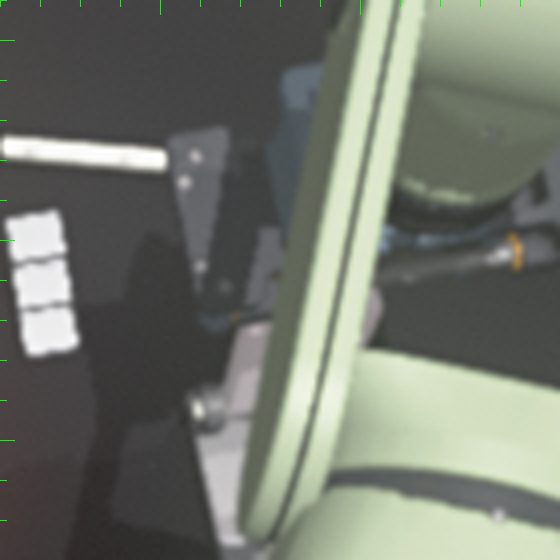

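View pics/d2.png

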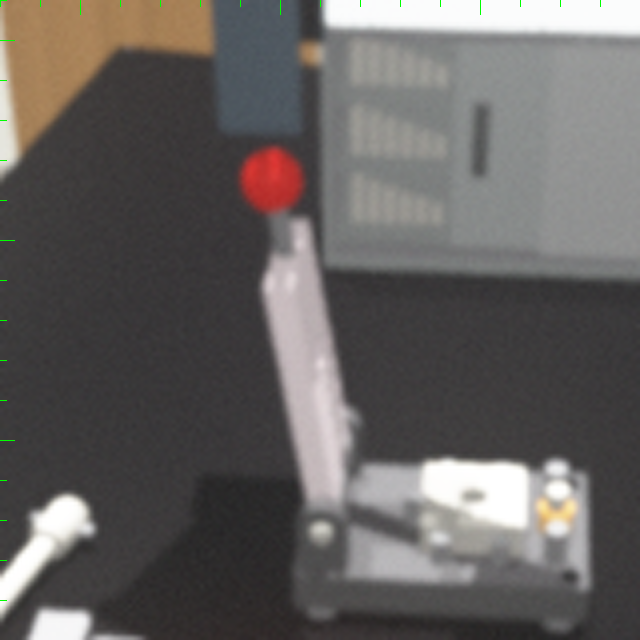

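```bash
python3 - <<'E'
from h import *
y=np.array([-.168,.986,0]);x=np.array([.986,.168,0])
for o in(46,59):
  for w in(-16,16): print(o,w,proj('side',np.array([633.8,-153.8,272.3])+o*y+w*x))
print(proj('side',[634.8,-152.7,227.3]))
E
```

```text
46 -16 [[253.416  72.057]]
46 16 [[234.874  71.517]]
59 -16 [[252.545  75.413]]
59 16 [[233.768  74.853]]
[[247.462  84.069]]
```

move_arm --moves '[[[2,0,0],0,1],[[4,0,0],0,1],[[5.5,0,0],0,1],[[6.3,0,0],0,1],[[6.3,0,0],0,-1],[[6.3,0,0],0,-1],[[6.3,0,0],0,-1],[[6.3,0,0],0,-1],[[6.3,0,0],0,-1],[[6.3,0,0],0,-1],[[6.3,0,0],0,-1],[[6.3,0,0],0,-1]]' --force 20

```text
time_s: 3.45
ee_pos: [634.8, -153.1, 287.3]
ee_rot: [93.8, 90.0, -76.5]
force: [0.9, -0.9, -0.5]
gripper_width: 26.6
```

```bash
python3 - <<'E'
from h import *
show()
s=viewer.grab_frame('side')
crop('side',180,40,340,200,4,'e2',s)
# arc targets
R=axes(-80.3); e=np.array([np.cos(np.radians(9.7)),np.sin(np.radians(9.7)),0])
H=np.array([609.5,-157.5,59]); 
th0=1.72
f=lambda th:H-168*np.cos(th)*e+np.array([0,0,168*np.sin(th)])
print(f(th0))
for th in np.r_[np.arange(1.72,0.05,-.1),.05]: print(round(th,2),(R.T@(f(th)-f(th0))/10).round(2))
E
```

```text
t 3.45 tcp [ 634.8 -153.1  287.3] grasp [ 634.8 -153.1  227.3] jaw yaw -80.27 F [ 0.9 -0.9 -0.5] T [-0.19 -0.07  0.09] w 26.6
[ 634.116 -153.292  225.133]
1.72 [0. 0. 0.]
1.62 [-0.17  0.    1.67]
1.52 [-0.16 -0.    3.35]
1.42 [0.   0.   5.02]
1.32 [0.34 0.   6.67]
1.22 [ 0.84 -0.    8.27]
1.12 [ 1.49 -0.    9.82]
1.02 [ 2.3  -0.   11.29]
0.92 [ 3.25 -0.   12.68]
0.82 [ 4.33 -0.   13.96]
0.72 [ 5.54 -0.   15.13]
0.62 [ 6.85 -0.   16.17]
0.52 [ 8.27 -0.   17.08]
0.42 [ 9.76 -0.   17.84]
0.32 [11.33 -0.   18.44]
0.22 [12.95 -0.   18.89]
0.12 [14.6  -0.   19.18]
0.05 [15.77 -0.   19.28]
```

View pics/e2.png

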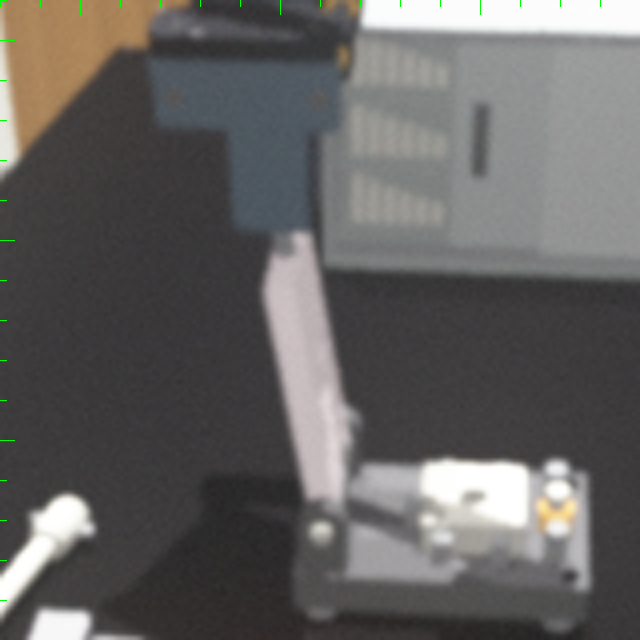

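The knob is held between the pads (fingers at side 248,85, opening 26.6 mm). Next I swing it down along the arc.

move_arm --moves '[[[-0.13,0,0.83],0,-1],[[-0.17,0,1.67],0,-1],[[-0.2,0,2.5],0,-1],[[-0.16,0,3.35],0,-1],[[-0.1,0,4.2],0,-1],[[0,0,5.02],0,-1],[[0.34,0,6.67],0,-1],[[0.84,0,8.27],0,-1],[[1.49,0,9.82],0,-1],[[2.3,0,11.29],0,-1],[[2.3,0,11.29],0,-1]]'

```text
time_s: 4.88
ee_pos: [522.0, -173.1, 264.0]
ee_rot: [51.6, 89.8, -118.7]
force: [0.8, -6.2, 0.2]
gripper_width: 26.4
```

```bash
python3 - <<'E'
from h import *
show()
s=viewer.grab_frame('side')
crop('side',180,40,340,200,4,'f2',s)
E
```

```text
t 4.88 tcp [ 522.  -173.1  264. ] grasp [ 521.9 -173.3  204. ] jaw yaw -80.28 F [ 0.8 -6.2  0.2] T [-1.2  -0.08 -0.  ] w 26.4
```

View pics/f2.png

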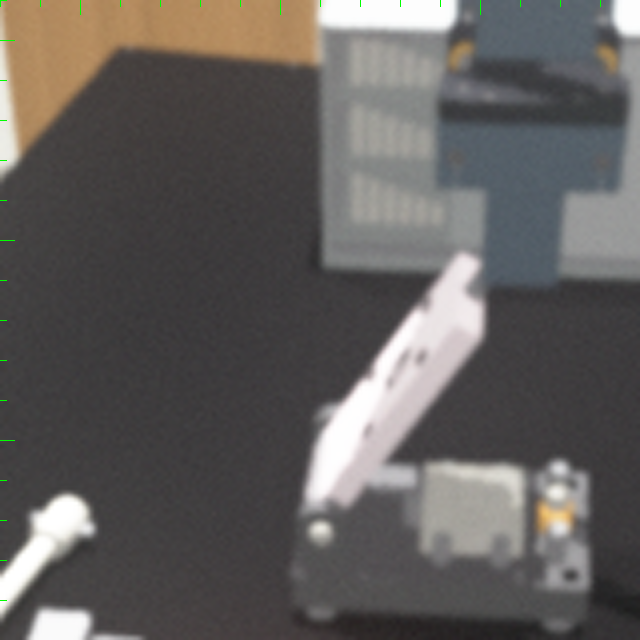

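move_arm --moves '[[[0.95,0.1,1.39],0,-1],[[2.05,0.15,2.67],0,-1],[[3.28,0.17,3.84],0,-1],[[4.6,0.18,4.88],0,-1],[[6.05,0.19,5.79],0,-1],[[7.55,0.2,6.55],0,-1],[[9.1,0.2,7.15],0,-1],[[9.9,0.2,7.4],0,-1],[[10.7,0.2,7.6],0,-1],[[11.5,0.2,7.75],0,-1],[[12.0,0.2,7.85],0,-1],[[12.0,0.2,7.85],0,-1]]'

```text
time_s: 6.42
ee_pos: [446.0, -187.1, 143.7]
ee_rot: [-21.2, 89.9, 168.6]
force: [-2.2, -5.4, -0.9]
gripper_width: 26.8
```

```bash
python3 - <<'E'
from h import *
show()
s=viewer.grab_frame('side')
crop('side',220,80,380,220,4,'g2',s)
E
```

```text
t 6.42 tcp [ 446.  -187.1  143.7] grasp [ 445.9 -187.1   83.7] jaw yaw -80.27 F [-2.2 -5.4 -0.9] T [-0.83  0.29  0.04] w 26.8
```

View pics/g2.png

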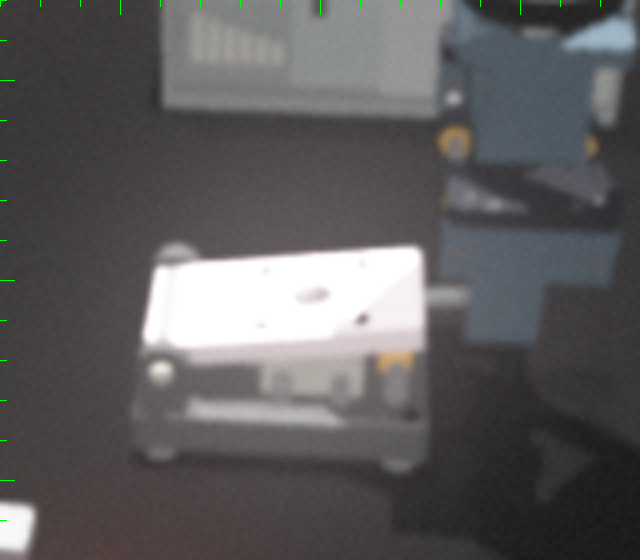

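move_arm --moves '[[[0.4,0.1,0.05],0,-1],[[0.8,0.15,0.08],0,-1],[[1.1,0.15,0.1],0,-1],[[1.4,0.15,0.11],0,-1],[[1.6,0.15,0.12],0,-1],[[1.6,0.15,0.12],0,-1]]'

```text
time_s: 7.22
ee_pos: [444.8, -187.7, 127.9]
ee_rot: [-56.2, 89.8, 133.5]
force: [-4.0, 4.7, 2.4]
gripper_width: 26.9
```

```bash
python3 - <<'E'
from h import *
show()
s=viewer.grab_frame('side')
crop('side',220,80,380,220,4,'g3',s)
E
```

```text
t 7.22 tcp [ 444.8 -187.7  127.9] grasp [ 444.6 -187.6   67.9] jaw yaw -80.31 F [-4.   4.7  2.4] T [0.88 0.59 0.03] w 26.9
```

View pics/g3.png

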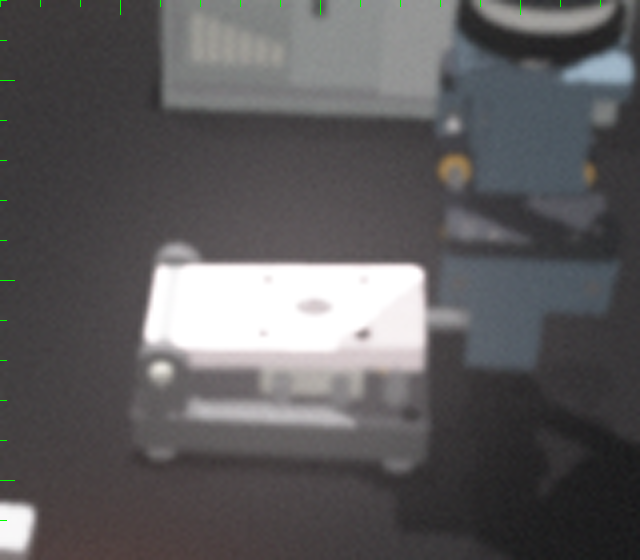

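move_arm --moves '[[[0.05,-0.07,0.1],0,-1],[[0.05,-0.07,0.1],0,-1],[[0.05,-0.07,0.1],0,-0.25],[[0.05,-0.07,0.1],0,0],[[0.05,-0.07,0.1],0,0.3],[[0.05,-0.07,0.1],0,0.5]]'

```text
time_s: 8.02
ee_pos: [444.7, -188.6, 127.8]
ee_rot: [130.8, 90.0, -39.4]
force: [0.3, -0.5, 0.1]
gripper_width: 61.3
```

```bash
python3 - <<'E'
from h import *
show()
s=viewer.grab_frame('side')
crop('side',220,80,380,220,4,'g4',s)
E
```

```text
t 8.03 tcp [ 444.7 -188.6  127.8] grasp [ 444.7 -188.6   67.8] jaw yaw -80.27 F [ 0.3 -0.5  0.1] T [-0.01  0.05  0.01] w 61.3
```

View pics/g4.png

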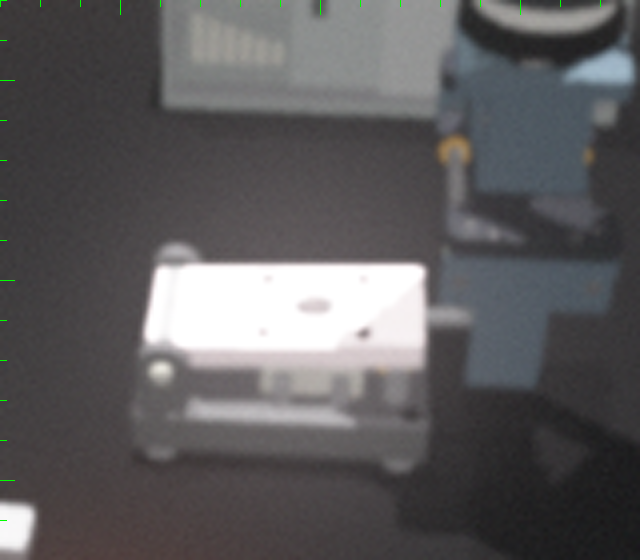

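```bash
python3 - <<'E'
from h import *
c=np.array([444.7,-188.6,127.8])
rows(c,-80.3,[((557.6,157,170),13)])
E
```

```text
[-10.22 -32.16 -16.95] turn -1.628
```

move_arm --moves '[[[-4,0,0],0,0.5],[[-10.2,0,0],0,0.5],[[-12,0,0],0,0.3],[[-10.2,-32.2,-16.95],-1.628,0],[[-10.2,-32.2,-16.95],-1.628,0],[[-10.2,-32.2,-16.95],-1.628,0],[[-10.2,-32.2,-16.95],-1.628,0],[[-10.2,-32.2,-16.95],-1.628,0],[[-10.2,-32.2,-16.95],-1.628,0],[[-10.2,-32.2,-16.95],-1.628,0],[[-10.2,-32.2,-16.95],-1.628,0],[[-10.2,-32.2,-16.95],-1.628,0],[[-10.2,-32.2,-16.95],-1.628,0],[[-10.2,-32.2,-16.95],-1.628,0],[[-10.2,-32.2,-16.95],-1.628,0]]'

```text
time_s: 9.95
ee_pos: [557.1, 157.6, 229.7]
ee_rot: [9.9, 90.0, -67.1]
force: [-0.7, -0.9, -0.6]
gripper_width: 45.6
```

```bash
python3 - <<'E'
from h import *
show()
s=viewer.grab_frame('side');t=viewer.grab_frame('top')
crop('side',170,200,300,350,4,'i1',s)
crop('top',120,130,280,260,4,'i2',t)
crop('top',290,160,390,260,6,'i3',t)
crop('side',240,120,360,210,6,'i4',s)
E
```

```text
t 9.95 tcp [557.1 157.6 229.7] grasp [557.1 157.6 169.7] jaw yaw 12.94 F [-0.7 -0.9 -0.6] T [ 0.02 -0.14  0.03] w 45.6
```

View pics/i1.png

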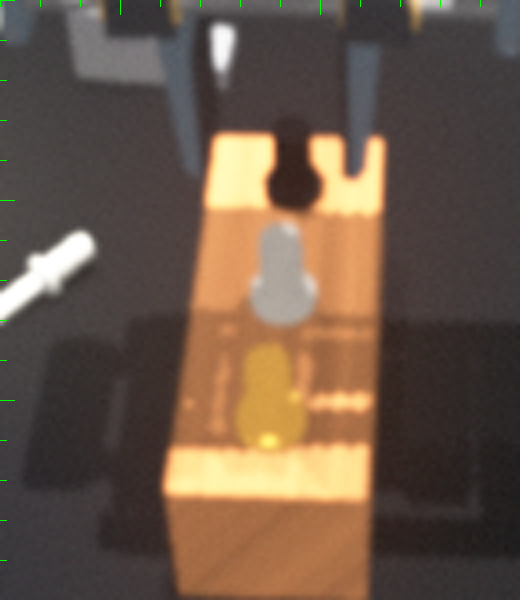

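View pics/i2.png

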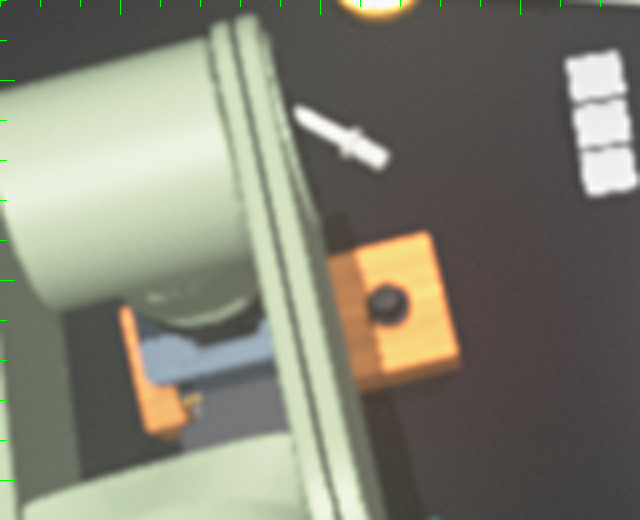

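View pics/i3.png

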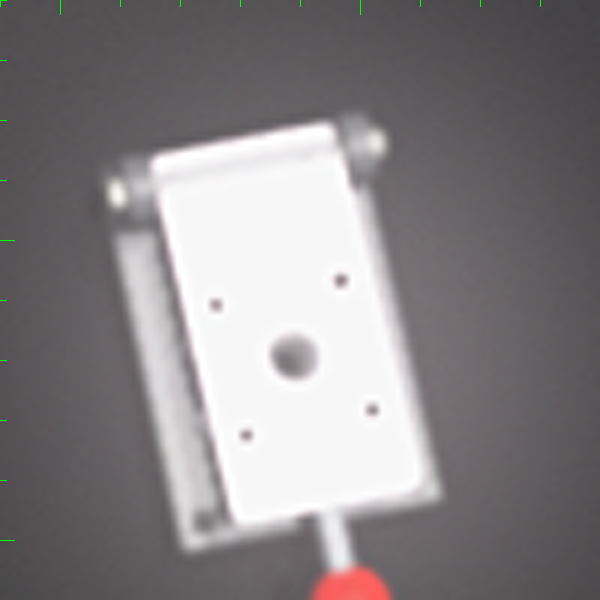

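View pics/i4.png

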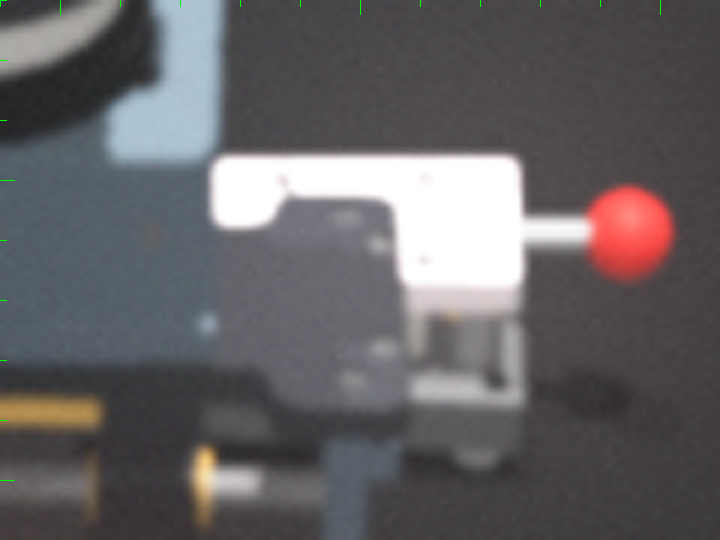

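```bash
python3 - <<'E'
from h import *
print(onz('top',(339.2,219.3),69.7),onz('top',(290+293.75/6,160+357.25/6),69.7),tri((298.7,156.5),(339.2,219.3)))
print(proj('side',[[557.6,157.2,72],[557.6,157.2,102],[557.1,157.6,152],[557.1-22.8*.974,157.6-22.8*.225,152],[557.1+22.8*.974,157.6+22.8*.225,152]]))
E
```

```text
[ 536.747 -170.534   69.7  ] [ 536.216 -169.969   69.7  ] (array([ 535.952, -170.694,   69.22 ]), np.float64(1.7011049353709256))
[[240.485 272.495]
 [239.692 259.318]
 [238.515 235.852]
 [254.539 236.245]
 [222.557 235.46 ]]
```

move_arm --moves '[[[3,0,0],0,0],[[5.5,0,0],0,0],[[7,0,0],0,0],[[7.7,0,0],0,0],[[7.7,0,0],0,0]]'

```text
time_s: 10.68
ee_pos: [557.3, 157.7, 152.8]
ee_rot: [36.4, 90.0, -40.6]
force: [-0.4, 0.2, 0.1]
gripper_width: 45.5
```

```bash
python3 - <<'E'
from h import *
show()
s=viewer.grab_frame('side')
crop('side',190,200,300,320,5,'j1',s)
E
```

```text
t 10.68 tcp [557.3 157.7 152.8] grasp [557.3 157.7  92.8] jaw yaw 13.0 F [-0.4  0.2  0.1] T [-0.01 -0.19  0.02] w 45.5
```

View pics/j1.png

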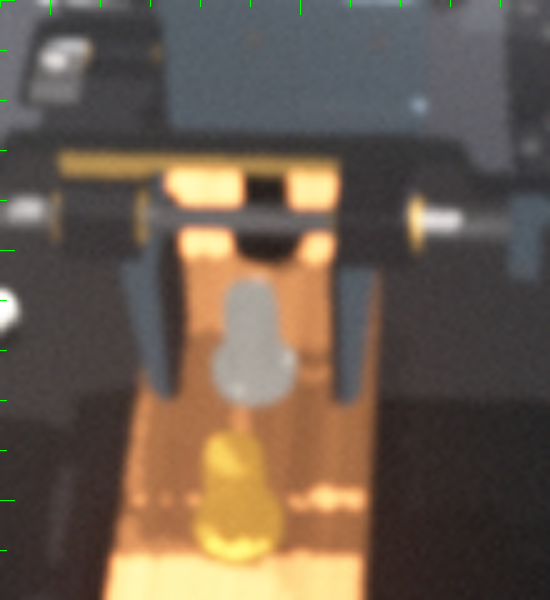

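The chrome punch (side 241,266) is midway between the fingers, so I close on it.

move_arm --moves '[[[0,0,0],0,-1],[[0,0,0],0,-1],[[0,0,0],0,-1],[[0,0,0],0,-1],[[0,0,0],0,-1],[[0,0,0],0,-1],[[-0.5,0,0],0,-1],[[-0.5,0,0],0,-1]]' --force 55

```text
time_s: 11.72
ee_pos: [557.6, 157.8, 158.1]
ee_rot: [87.4, 89.9, 10.4]
force: [3.5, -0.1, 1.3]
gripper_width: 15.1
```

```bash
python3 - <<'E'
from h import *
show()
E
```

```text
t 11.72 tcp [557.6 157.8 158.1] grasp [557.7 157.8  98.1] jaw yaw 13.01 F [ 3.5 -0.1  1.3] T [ 0.13 -0.8   0.03] w 15.1
```

move_arm --moves '[[[-2,0,0],0,-1],[[-5,0,0],0,-1],[[-9,0,0],0,-1],[[-12,0,0],0,-1],[[-12,0,0],0,-1],[[-12,0,0],0,-1]]'

```text
time_s: 12.48
ee_pos: [555.9, 157.4, 276.1]
ee_rot: [-86.8, 89.8, -163.8]
force: [0.6, -0.4, -1.9]
gripper_width: 14.6
```

```bash
python3 - <<'E'
from h import *
show()
s=viewer.grab_frame('side');t=viewer.grab_frame('top')
crop('side',170,130,320,300,4,'k1',s)
crop('top',120,130,280,260,4,'k2',t)
s0=status.state();c=s0['ee_pos'];
rows(c,13,[((536,-170.9,c[2]-60),13)])
E
```

```text
t 12.47 tcp [555.9 157.4 276.1] grasp [555.7 157.3 216.1] jaw yaw 13.01 F [ 0.6 -0.4 -1.9] T [-0.01 -0.12 -0.02] w 14.6
[ 0.   -9.34 31.54] turn -0.0
```

View pics/k1.png

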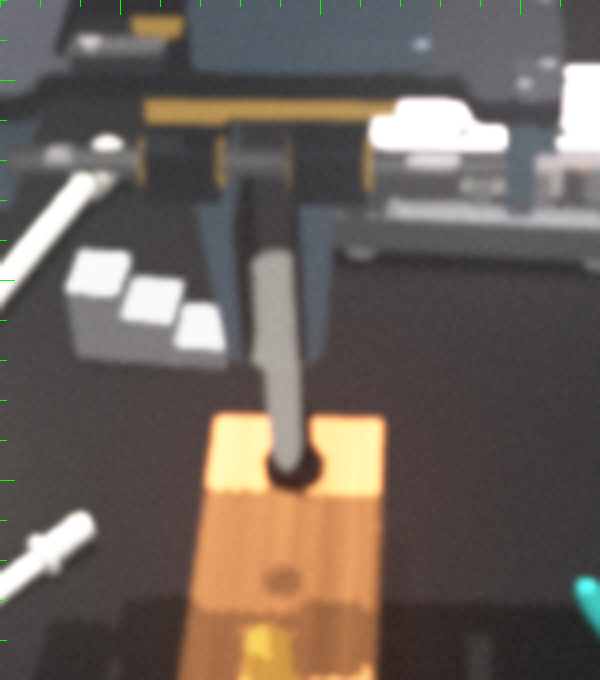

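move_arm --moves '[[[0,-9.3,31.5],0,-1],[[0,-9.3,31.5],0,-1],[[0,-9.3,31.5],0,-1],[[0,-9.3,31.5],0,-1],[[0,-9.3,31.5],0,-1],[[0,-9.3,31.5],0,-1],[[0,-9.3,31.5],0,-1],[[0,-9.3,31.5],0,-1],[[0,-9.3,31.5],0,-1]]'

```text
time_s: 13.7
ee_pos: [537.5, -168.6, 277.6]
ee_rot: [-155.8, 90.0, 127.3]
force: [-0.0, -0.7, -1.0]
gripper_width: 14.9
```

```bash
python3 - <<'E'
from h import *
show()
s=viewer.grab_frame('side');show();t=viewer.grab_frame('top');show()
crop('side',250,60,350,180,5,'l1',s)
crop('top',290,140,390,260,5,'l2',t)
E
```

```text
t 13.7 tcp [ 537.5 -168.6  277.6] grasp [ 537.5 -168.5  217.6] jaw yaw 13.13 F [-0.  -0.7 -1. ] T [-0.01 -0.13 -0.06] w 14.9
t 13.75 tcp [ 537.6 -168.7  277.7] grasp [ 537.6 -168.7  217.7] jaw yaw 13.13 F [ 0.4 -0.4 -1.2] T [ 0.04 -0.14 -0.05] w 15.1
t 13.8 tcp [ 537.6 -168.9  277.8] grasp [ 537.6 -168.9  217.8] jaw yaw 13.12 F [ 0.4 -0.8 -0.9] T [ 0.04 -0.14  0.08] w 15.1
```

View pics/l1.png

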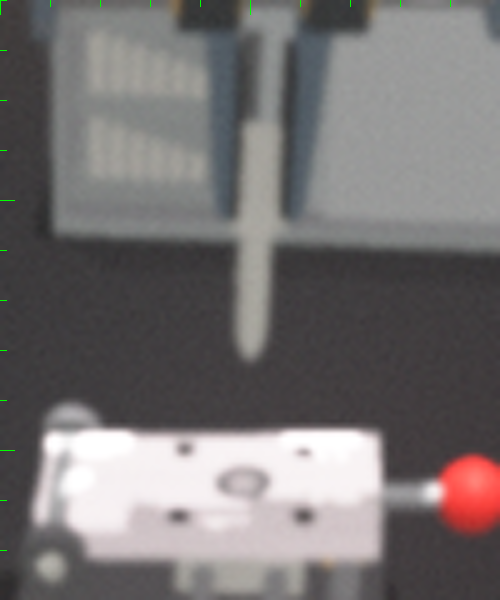

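View pics/l2.png

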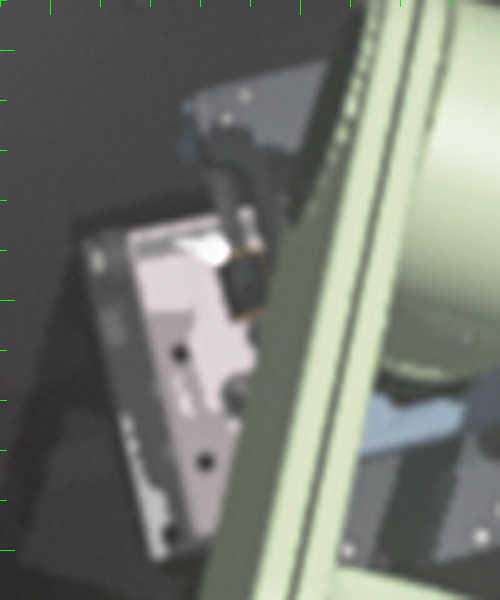

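```bash
python3 - <<'E'
from h import *
for p in [(537.6,-168.8),(536,-170.9)]:
  print(proj('side',[[*p,226.9],[*p,190.9],[*p,130.9],[*p,69.7]]))
E
```

```text
[[300.895  86.088]
 [300.001 103.73 ]
 [298.615 131.086]
 [297.321 156.641]]
[[301.986  85.67 ]
 [301.064 103.3  ]
 [299.634 130.639]
 [298.298 156.181]]
```

move_arm --moves '[[[2.5,-0.05,0.12],0,-1],[[4.5,-0.05,0.12],0,-1],[[5.4,-0.05,0.12],0,-1],[[5.4,-0.05,0.12],0,-1],[[5.4,-0.05,0.12],0,-1]]'

```text
time_s: 14.42
ee_pos: [537.7, -171.5, 224.6]
ee_rot: [55.6, 89.9, -21.3]
force: [0.0, 0.4, -0.4]
gripper_width: 14.5
```

```bash
python3 - <<'E'
from h import *
s=viewer.grab_frame('side');show();t=viewer.grab_frame('top');show()
crop('side',250,90,340,190,6,'m1',s)
crop('top',290,160,390,260,5,'m2',t)
E
```

```text
t 14.47 tcp [ 537.7 -171.5  224.7] grasp [ 537.8 -171.5  164.7] jaw yaw 13.02 F [-0.6  0.4 -1.4] T [-0.01 -0.13 -0.04] w 15.1
t 14.53 tcp [ 537.6 -171.5  224.6] grasp [ 537.7 -171.6  164.6] jaw yaw 13.01 F [-0.7  0.1 -0.7] T [ 0.01 -0.11  0.07] w 14.8
```

View pics/m1.png

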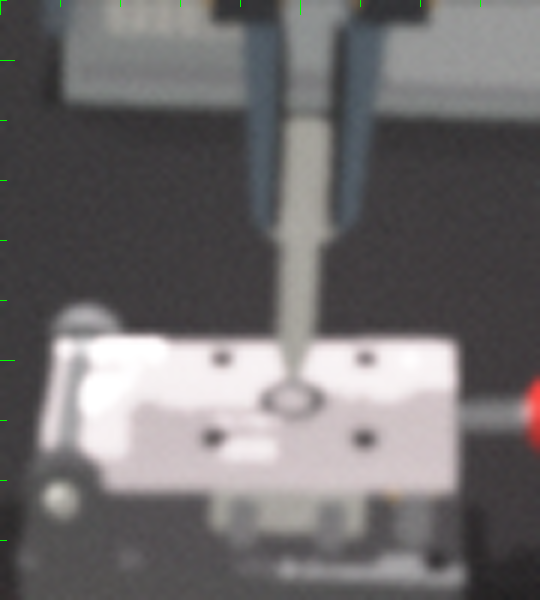

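View pics/m2.png

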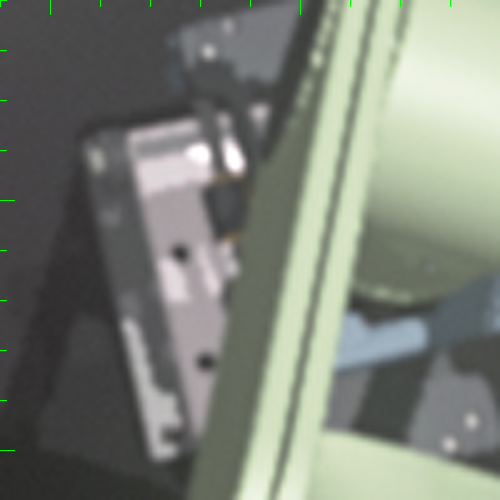

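move_arm --moves '[[[0.6,0.02,-0.09],0,-1],[[1.2,0.02,-0.09],0,-1],[[1.7,0.02,-0.09],0,-1],[[2.1,0.02,-0.09],0,-1],[[2.5,0.02,-0.09],0,-1],[[2.5,0.02,-0.09],0,-1]]'

```text
time_s: 15.28
ee_pos: [537.0, -170.5, 198.4]
ee_rot: [-115.6, 90.0, 167.4]
force: [0.0, 0.6, -0.3]
gripper_width: 14.9
```

```bash
python3 - <<'E'
from h import *
show();s=viewer.grab_frame('side');show()
crop('side',250,90,340,190,6,'n1',s)
E
```

```text
t 15.28 tcp [ 537.  -170.5  198.4] grasp [ 537.  -170.5  138.4] jaw yaw 13.0 F [ 0.   0.6 -0.3] T [ 0.06 -0.1  -0.01] w 14.9
t 15.32 tcp [ 537.2 -170.5  198.6] grasp [ 537.1 -170.5  138.6] jaw yaw 13.01 F [ 0.3  0.2 -1.2] T [-0.02 -0.11  0.  ] w 14.9
```

View pics/n1.png

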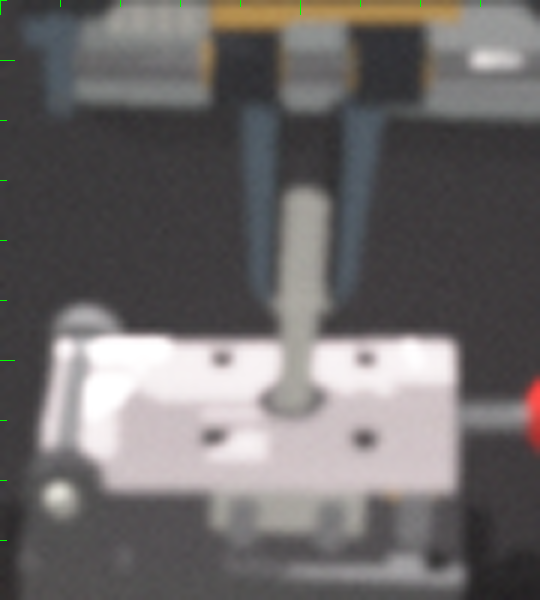

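move_arm --moves '[[[0.5,0,0],0,-1],[[1.0,0,0],0,-1],[[1.4,0,0],0,-1],[[1.8,0,0],0,-1],[[1.8,0,0],0,-1]]'

```text
time_s: 15.95
ee_pos: [537.0, -170.5, 180.3]
ee_rot: [-116.7, 90.0, 166.3]
force: [1.1, -0.3, 0.0]
gripper_width: 15.0
```

```bash
python3 - <<'E'
from h import *
show();s=viewer.grab_frame('side');show()
crop('side',250,90,340,190,6,'n2',s)
E
```

```text
t 15.95 tcp [ 537.  -170.5  180.3] grasp [ 536.9 -170.5  120.3] jaw yaw 13.01 F [ 1.1 -0.3  0. ] T [-0.   -0.11 -0.02] w 15.0
t 16.0 tcp [ 537.2 -170.5  180.6] grasp [ 537.1 -170.5  120.6] jaw yaw 13.01 F [-0.6  0.1 -0.9] T [-0.03 -0.17  0.05] w 14.5
```

View pics/n2.png

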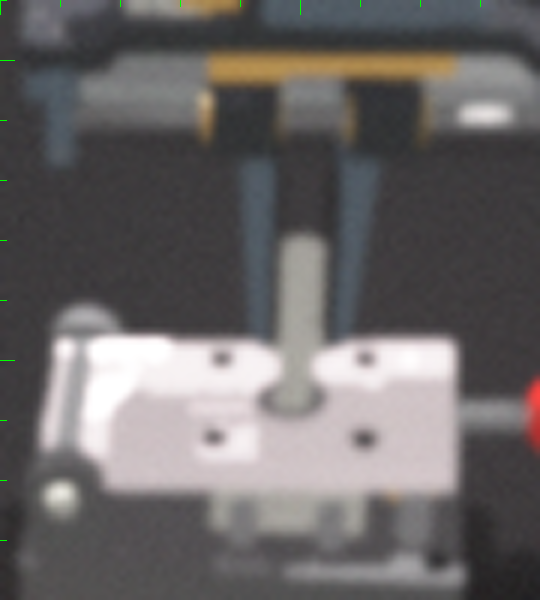

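move_arm --moves '[[[0.4,0,0],0,-1],[[0.8,0,0],0,-1],[[1.2,0,0],0,-1],[[1.6,0,0],0,-1],[[2.0,0,0],0,-1],[[2.0,0,0],0,-1]]' --force 60

```text
time_s: 16.75
ee_pos: [537.0, -170.5, 160.3]
ee_rot: [-116.5, 90.0, 166.5]
force: [0.2, 0.2, -0.7]
gripper_width: 14.6
```

```bash
python3 - <<'E'
from h import *
show();s=viewer.grab_frame('side');show()
crop('side',250,90,340,190,6,'n3',s)
E
```

```text
t 16.75 tcp [ 537.  -170.5  160.3] grasp [ 536.9 -170.4  100.3] jaw yaw 13.01 F [ 0.2  0.2 -0.7] T [-0.01 -0.11  0.03] w 14.6
t 16.8 tcp [ 537.1 -170.5  160.6] grasp [ 537.1 -170.5  100.6] jaw yaw 13.0 F [-0.4  0.2 -1.4] T [-0.   -0.1   0.06] w 14.9
```

View pics/n3.png

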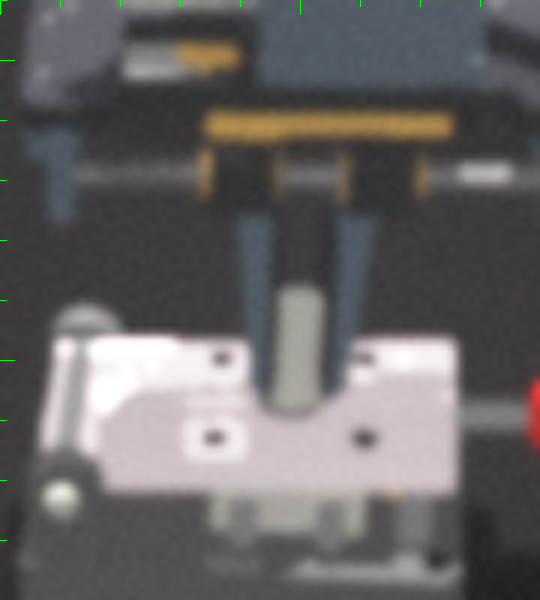

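move_arm --moves '[[[0.2,0,0],0,-1],[[0.4,0,0],0,-1],[[0.6,0,0],0,-1],[[0.75,0,0],0,-1],[[0.75,0,0],0,-1],[[0.75,0,0],0,-1]]'

```text
time_s: 17.55
ee_pos: [537.0, -170.6, 154.1]
ee_rot: [5.0, 90.0, -71.9]
force: [-2.2, -0.1, 6.1]
gripper_width: 14.7
```

```bash
python3 - <<'E'
from h import *
show();s=viewer.grab_frame('side');show()
crop('side',250,90,340,190,6,'n4',s)
E
```

```text
t 17.55 tcp [ 537.  -170.6  154.1] grasp [ 537.  -170.7   94.1] jaw yaw 13.01 F [-2.2 -0.1  6.1] T [0.02 0.36 0.03] w 14.7
t 17.6 tcp [ 537.  -170.7  154.1] grasp [ 537.  -170.7   94.1] jaw yaw 13.01 F [-1.7 -0.7  5.4] T [ 0.04  0.36 -0.05] w 15.0
```

View pics/n4.png

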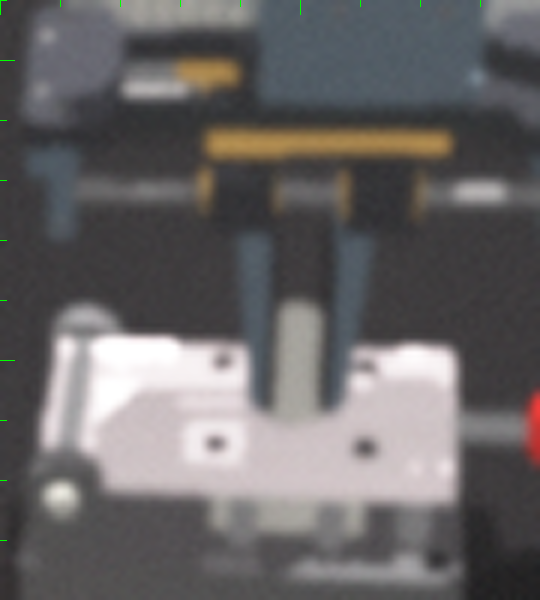

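move_arm --moves '[[[0.1,0,0],0,-1],[[0.2,0,0],0,-1],[[0.3,0,0],0,-1],[[0.3,0,0],0,-1],[[0.3,0,0],0,-1]]'

```text
time_s: 18.23
ee_pos: [536.9, -170.6, 152.9]
ee_rot: [30.1, 89.9, -46.9]
force: [-5.5, 1.2, 15.8]
gripper_width: 14.9
```

```bash
python3 - <<'E'
from h import *
show()
E
```

```text
t 18.23 tcp [ 536.9 -170.6  152.9] grasp [ 536.9 -170.7   92.9] jaw yaw 13.02 F [-5.5  1.2 15.8] T [0.13 1.02 0.  ] w 14.9
```

move_arm --moves '[[[0.1,-0.05,0],0,-1],[[0.2,-0.05,0],0,-1],[[0.25,-0.05,0],0,-1],[[0.25,-0.05,0],0,-1],[[0.25,-0.05,0],0,-1],[[0.25,-0.05,0],0,-1]]'

```text
time_s: 18.98
ee_pos: [536.8, -170.7, 152.8]
ee_rot: [55.8, 89.8, -21.2]
force: [-8.5, 3.7, 29.2]
gripper_width: 14.8
```

```bash
python3 - <<'E'
from h import *
show();s=viewer.grab_frame('side');show()
crop('side',250,90,340,190,6,'n5',s)
cv2.imwrite('pics/full.png',s[:,:,::-1])
E
```

```text
t 18.98 tcp [ 536.8 -170.7  152.8] grasp [ 536.9 -170.7   92.8] jaw yaw 13.01 F [-8.5  3.7 29.2] T [ 0.5   1.57 -0.1 ] w 14.8
t 19.02 tcp [ 536.8 -170.7  152.7] grasp [ 537.  -170.7   92.7] jaw yaw 13.01 F [-9.2  3.4 30.3] T [ 0.52  1.56 -0.05] w 14.7
```

View pics/n5.png

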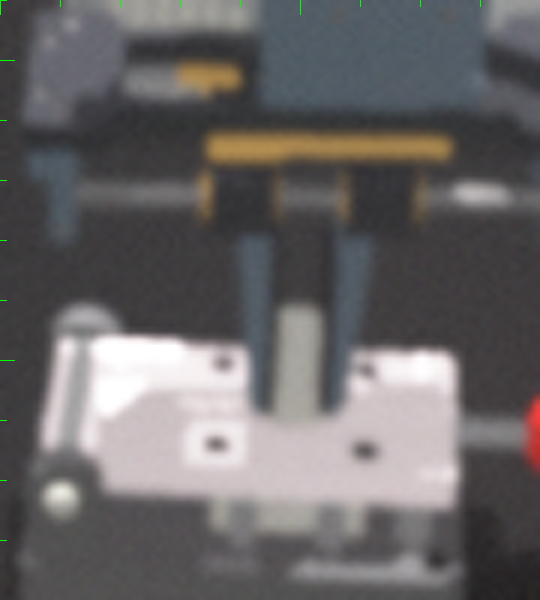

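View pics/full.png

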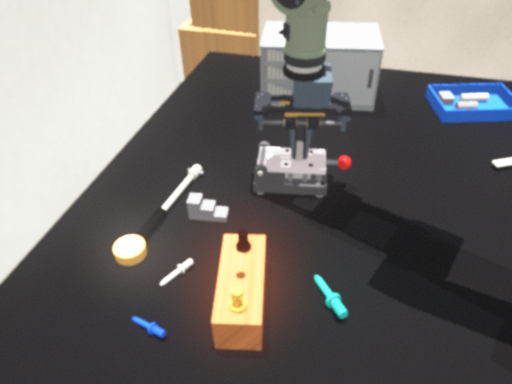

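```bash
python3 - <<'E'
from h import *
s=cv2.imread('pics/full.png').astype(int)
m=((s[:,:,2]>150)&(s[:,:,1]<90)&(s[:,:,0]<90)).astype('uint8');m[:,:320]=0;m[200:]=0
y,x=np.nonzero(m);print('knob',(x.min()+x.max())/2,(y.min()+y.max())/2)
k=np.array([443.5,-187])
for z in(59,61,63,67.4):print(z,proj('side',[*k,z]))
print(tri((298.5,164),(337.6,220.6)))
i=cv2.imread('pics/i4.png')
show()
E
```

```text
knob 344.5 161.5
59 [[344.049 162.568]]
61 [[344.154 161.774]]
63 [[344.26  160.978]]
67.4 [[344.495 159.22 ]]
(array([ 535.338, -170.165,   50.657]), np.float64(1.4931201076187075))
t 19.02 tcp [ 536.8 -170.7  152.7] grasp [ 537.  -170.7   92.7] jaw yaw 13.01 F [-9.2  3.4 30.3] T [ 0.52  1.56 -0.05] w 14.7
```

```bash
python3 - <<'E'
from h import *
s=viewer.grab_frame('side');crop('side',240,120,360,210,6,'o4',s)
for n in('i4','o4'):
  c=cv2.imread(f'pics/{n}.png').astype(int)
  m=(c[:,:,2]-np.maximum(c[:,:,1],c[:,:,0]))>60
  m[:,:540]=0
  y,x=np.nonzero(m);print(n,240+(x.min()+x.max())/12,120+(y.min()+y.max())/12,120+y.mean()/6,y.min()/6,y.max()/6)
a=cv2.imread('pics/i4.png');b=cv2.imread('pics/o4.png');cv2.imwrite('pics/p.png',np.hstack([a[120:,380:],b[120:,380:]]))
show()
E
```

```text
i4 345.0 158.58333333333334 158.60614525139664 30.833333333333332 46.333333333333336
o4 344.75 162.16666666666666 162.06310704691052 34.5 49.833333333333336
t 19.07 tcp [ 536.8 -170.7  152.8] grasp [ 536.9 -170.7   92.8] jaw yaw 13.01 F [-7.7  2.6 29.6] T [0.5  1.6  0.03] w 14.5
```

View pics/p.png

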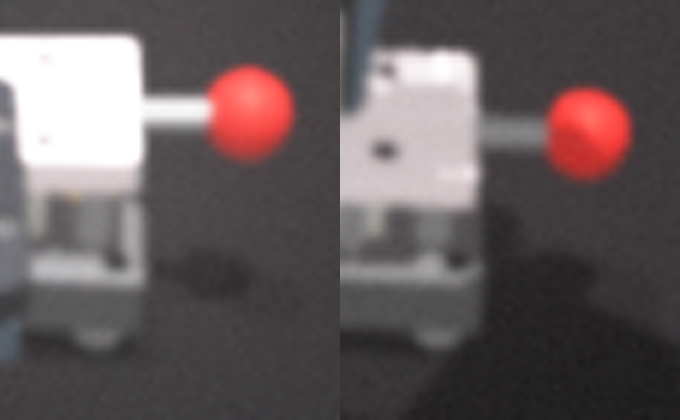

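```bash
python3 - <<'E'
from h import *
print(env.job_done()); show()
E
```

```text
the job is handed in; nothing more can be done
None
the job is handed in; nothing more can be done
```

The job is done and handed in. The leaf is shut under the chrome pilot punch, and the arm is still gripping the punch at 60 N and bearing down. I have no verdict, and no state reading after the hand-in.

**Leaf:** I lowered it by the knob onto its plunger without a slam. It took a small side load of up to about 6 N, which I trimmed out on the way down.

**Punch:** I took the larger chrome punch from the middle hole of the holder. It went through the bush, insert and base with almost no side force until the collar met the leaf.

**Last checks, at about 19.1 s:**
- **Force:** the downward push is about 30 N, well above the 11 N needed to shut the leaf. A sideways force of about 8 N remains.
- **Seating:** the grasp point is at 92.8 mm, the same height as when the punch sat in its holder with its collar at 66 mm. The last 13 N moved it only about 0.1 mm, so the collar is seated.
- **Leaf shut:** the knob dropped 3.5 px, or about 8.8 mm, against 8.4 mm expected.
- **Other items:** the black and gold punches, step block and bore gauge look unmoved.

**What disagreed:**
- The side camera read about 2 mm off the arm's own x position. I lined up the punch by comparing its tip with the bush in the same picture.
- A first, rougher reading of the knob suggested the leaf was 1–2 mm short of shut. Measuring both pictures the same way cleared that up.
- The arm blocked the top camera during the insertion, so I used the side camera and the forces.

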